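# Snap in the centring post and tug-test it

## Task

Take the orange centring post out of its wooden stand and push it down into the brass socket in the middle of the banding wheel until the catch snaps and its collar lies flat on the socket. Then prove that it is caught: pull it straight up with a steady 12 N or so for about a second, then let go and leave it fully home. Never push or pull the post with more than about 20 N, and do not disturb the jar, the bowl or the yellow tin.

Things in the scene. Friction and masses are not known exactly. Their poses are not given: they have to be found in the camera images.
- post: Loose centring post, 50 to 100 g, upright, round about its z axis. Origin: centre of the underside of its orange collar (36 mm diameter, 6 mm thick). On the collar is the orange head to grip: 26 mm diameter, from 6 to 40 mm above the origin, flat top with a white dot. It starts in the stand, collar resting on the stand's top, steel part in the hole.
- post_tip (a point): Lower end of the post's steel part, on its axis, 35.5 mm below post's origin. From the collar down: shank 18 mm diameter, 4 mm long; neck 10 mm diameter, 16 mm long; catch lip 18 mm diameter, 3.5 mm thick; cone nose 12 mm long tapering to 7 mm diameter at this point.
- holder: Fixed wooden stand, block 70 x 70 x 40 mm with a 25 mm hole right through its middle in which the post starts. Origin: centre of its underside.
- wheel: Fixed banding wheel (it does not turn): aluminium disc 210 mm diameter, top 58 mm above the bench, on a dark foot of 170 mm diameter. Origin: centre of its underside, on the wheel's axis.
- socket_seat (a point): Centre of the socket's flat brass top, on the wheel's axis, 66 mm above the bench at rest (8 mm above the disc); z up; moves with the socket. The top is 55 mm across with a 21.5 mm hole, 42 mm deep. When home, the post's origin is at this point. Two spring pawls inside snap over the post's lip (takes 5 to 12 N), somewhere between 9.5 and 1.5 mm above home.
- socket (a joint): Travel of the brass socket top (the seat) on its stiff spring mount, m: 0 at rest, negative when pushed down; 1 mm for every 12 N, stops at 4 mm.
- glaze_jar: Loose white plastic jar, 72 mm diameter, 85 mm high, standing. Origin: centre of its underside. Bystander.
- bowl: Loose terracotta bowl, 120 mm rim diameter, 55 mm high, standing. Origin: centre of its underside. Bystander.
- yellow_tin: Loose closed yellow tin, 90 x 55 x 30 mm, lying flat. Origin: centre of its underside. Bystander.
- catch (a joint): Travel of the hidden catch (the cage with the pawls, inside the hub) on its own stiff spring mount, m: 0 at rest, positive when pulled up; 1 mm for every 12 N both ways, stops at 4 mm. How deep the catch sits differs each time: once snapped, the post lifts freely by 1.5 to 9.5 mm before the pawls hold it; then it pulls on the catch and cannot come out.
Not all that is in view belongs to the job. Several things look just like the post: the one meant starts farthest from the robot's base.

How it is judged (in metres and radians):
On the way, in this order (a step that is already met when the one before it is completed fails the run):
1. the post is pushed home in the socket: collar within 1 mm of the seat and centred within 3 mm (z of post in the frame of socket_seat below 0.001 m and horizontal distance between post and socket_seat below 0.003 m), for 0.1 s.
2. the gripper pulls the caught post up so that the catch rises 0.58 to 1.42 mm (7 to 17 N), steadily for 0.6 s (value of joint catch between 0.00058 and 0.00142 m and horizontal distance between post and socket_seat below 0.003 m and z of post in the frame of socket_seat between 0.0005 and 0.012 m and contact force between the fingers and post above 3 N), for 0.6 s.
At the end, for the whole second after the job is handed in: The post stands released and at rest in the socket, fully home (collar within 2 mm of the seat, centred within 3 mm, tilted less than 0.1 rad), and the socket top and the catch are back at rest (within 0.5 mm) (z of post in the frame of socket_seat between -0.002 and 0.002 m and horizontal distance between post and socket_seat below 0.003 m and angle between post's own z axis and vertical below 0.1 rad and linear speed of post below 0.02 m/s and contact force between the fingers and post below 0.1 N and value of joint socket between -0.0005 and 0.0005 m and value of joint catch between -0.0005 and 0.0005 m); the robot touches nothing.
It fails at once if the socket top is pushed, or the catch pushed or pulled, with more than 25 N (moved more than 2.08 mm) (value of joint any of socket, catch below -0.00208 m or value of joint catch above 0.00208 m).
It fails at once if the jar, the bowl or the tin is moved more than 20 mm or tipped more than 0.35 rad (distance of any of glaze_jar, bowl, yellow_tin from where it was at the start of the episode above 0.02 m or angle between any of glaze_jar, bowl, yellow_tin's own z axis and vertical above 0.35 rad).
It also fails if it takes over 64 s, if anything falls off the work surface, if the arm or the gripper's body presses on something with over 40 N, if the wrist force passes 120 N, or if a joint passes its speed limit or range.

## Robot

A 6-joint arm with a two-finger parallel gripper is mounted at the origin on the work surface. World frame = base frame: x ahead of the robot, y to its left, z up, the work surface at z = 0. Lengths are in m, angles in degrees, forces in N, time in s.
With the tool pointing down it reaches from about 0.4 to 0.825 m from the base axis. Payload 7 kg.
Tool frame: the origin (TCP) lies midway between the tips of the shut fingers; the grasp point (between the pads) lies 19 mm behind it; z points along the fingers, y is the line along which they close (so a half turn about z gives the same grasp; the last joint's range is limited). The gripper opens to 88 mm and grips with 3 to 60 N. Pads are 19 mm wide; open, the fingers measure 130 mm over their backs; the gripper's body (78 mm by 193 mm) begins 47 mm behind the grasp point.
Start: joints at [-53.337, 20.546, 0.682, 0, -70.136, -16.507], TCP at [0.233, -0.634, 0.197] pointing down, gripper open.
Joint ranges: [-176.03, 176.03], [-82.01, 121.73], [-58.28, 71.71], [-173.87, 95.51], [-174.79, -0.11], [-173.66, 173.66]. Speed limits (degrees/s): [136.94, 136.94, 172.46, 180, 180, 180].

## Interface

Orientations are given as [roll, pitch, yaw] about the fixed x, y, z axes, in that order (R = Rz(yaw) Ry(pitch) Rx(roll)).
In Python, from plant import ctrl gives the robot as it stands. The module is installed in compiled form; this text tells all that it offers.
- The arm moves only by the tool send_rows, never from a script. Its argument "plan" is a list that holds one entry, the list of rows, each a list of 6 numbers: the shift along the tool's x, y, z in a scale on which 1.0 is 25 cm, then the turn, a rotation vector about the tool's x, y, z in fractions of the full range, 1 being 90 degrees. A call has 1 to 8 rows; each row is the pose to reach, as a shift and turn from the pose commanded when the call began, along the tool's axes at that moment; what a row does not reach only later rows make up. A row lasts 1/12 s, in which the tool goes at most 41.7 mm and 7.16 degrees, less where a joint would pass 70% of its speed; a pose out of reach is approached as far as the arm can. Shift and turn numbers lie between -1 and 1, and a call with a number outside is refused. A call with a gripper value outside its range is refused whole. "fingers" is the opening, from 0 (shut) to 1 (fully open), set as the call begins (left out, the last holds). The fingers move at their own pace and stop on an object; the grip force is fixed at half the most. Time passes only in rows, so rows that repeat a pose let the fingers close. It gives the time, the measured TCP pose, the force, the opening and the grip force at its end, in the units of the state.
- ctrl.get_obs(): the state, without advancing time (a new reading comes with each control period).
- ctrl.snapshot(name): name is "scene" or "side" or "wrist"; returns a dict with "img" (420x560x3 uint8, red, green, blue), "K" (3x3 intrinsics, pixels), "pose" (4x4, takes a point from camera to world coordinates). Camera axes: x right, y down, z forward; pixel columns grow to the right and rows downward; lengths in m; the calibration is good to about 2 mm. A picture is of the moment at which its call begins. There is no depth.
- ctrl.close_job(): hands the job in; it is judged then, once.
The state is a dict: "clock": time; "joint_pos": joint angles; "qvel": joint speeds; "tau": joint torques, N m; "tool_pos": TCP position; "orientation": TCP orientation; "force": force on the tool from outside, world axes, zero at the start; "moment": the same for the moment, N m; "opening": finger opening in m; "gripper_force": force on a finger pad.
Only numpy, scipy, OpenCV 4.12 (cv2) and the standard library are available. Lean on these libraries where they do the work, as an engineer would, in place of code of your own. Each camera call takes 0.05 s, during which the arm holds its last target. There are 200 camera calls.

## Working session

There is one attempt and no reset: what is moved stays moved. The work goes in short steps, Python scripts to look and compute and a tool call to move; the robot and the scene stay as the last step left them, time stands still between calls to the robot, and variables do not carry over. Pictures are saved under pics/ and viewed, at most 10 in all, crops included, and the job is handed in when it is done.

Besides the shell and the picture viewer there is one more tool, called after ">>>" in YAML: its name, and indented under it one key for each argument. send_rows: Moves the arm, as the interface text tells. Its arguments: {"type":"object","properties":{"plan":{"type":"array","items":{"type":"array","items":{"type":"array","items":{"type":"number"}}}},"fingers":{"type":"number"}},"required":["plan"]}

```bash
mkdir -p pics; cat > h.py <<'E'
import numpy as np, cv2
from plant import ctrl
def snap(n,f=None):
    s=ctrl.snapshot(n)
    if f: cv2.imwrite('pics/'+f,s['img'][:,:,::-1])
    return s
def ray(s,uv):
    K=np.array(s['K']);P=np.array(s['pose'])
    d=P[:3,:3]@np.linalg.inv(K)@np.array([uv[0],uv[1],1.]);return P[:3,3],d/np.linalg.norm(d)
def plane(s,uv,z):
    o,d=ray(s,uv);return o+d*(z-o[2])/d[2]
def tri(rs):
    A=np.zeros((3,3));b=np.zeros(3)
    for o,d in rs:
        M=np.eye(3)-np.outer(d,d);A+=M;b+=M@o
    p=np.linalg.solve(A,b);return p,[np.linalg.norm((np.eye(3)-np.outer(d,d))@(p-o)) for o,d in rs]
def blobs(s,lo,hi,amin=30):
    h=cv2.cvtColor(s['img'],cv2.COLOR_RGB2HSV);m=cv2.inRange(h,np.array(lo),np.array(hi))
    n,l,st,c=cv2.connectedComponentsWithStats(m)
    return [(c[i].round(1).tolist(),st[i].tolist()) for i in range(1,n) if st[i][4]>=amin]
E
python3 - <<'E'
from h import *
S=[snap(n) for n in("scene","side","wrist")]
a=np.hstack([S[0]['img'],S[1]['img']]);
cv2.imwrite('pics/a.png',S[0]['img'][:,:,::-1]);cv2.imwrite('pics/b.png',S[1]['img'][:,:,::-1])
for n,s in zip("scene side wrist".split(),S):
    print(n,s['pose'].round(3).tolist(),s['K'][0][0])
    for b in blobs(s,(5,150,100),(18,255,255)):print(' or',b)
o=ctrl.get_obs();print(o)
E
```

```text
scene [[0.676, 0.567, -0.47, 0.959], [0.736, -0.534, 0.415, -0.344], [-0.016, -0.627, -0.779, 0.73], [0.0, 0.0, 0.0, 1.0]] 463.02596964075553
 or ([278.1, 220.1], [0, 0, 560, 420, 178685])
 or ([525.9, 19.5], [515, 0, 23, 47, 251])
 or ([15.1, 76.8], [0, 70, 32, 15, 73])
side [[-0.846, -0.248, 0.472, 0.179], [-0.532, 0.429, -0.729, 0.607], [-0.022, -0.868, -0.495, 0.487], [0.0, 0.0, 0.0, 1.0]] 398.0074080665479
 or ([317.8, 124.8], [303, 122, 30, 7, 48])
 or ([248.8, 156.0], [225, 143, 48, 24, 231])
 or ([375.0, 159.8], [359, 154, 32, 16, 67])
 or ([239.9, 171.8], [232, 168, 17, 10, 37])
 or ([320.3, 191.4], [308, 187, 28, 10, 45])
 or ([282.5, 191.4], [263, 188, 42, 10, 60])
 or ([254.0, 204.9], [249, 199, 14, 17, 32])
 or ([117.1, 219.9], [102, 212, 29, 16, 45])
 or ([132.3, 249.6], [98, 230, 69, 39, 1865])
 or ([306.4, 313.0], [294, 293, 24, 45, 530])
 or ([204.0, 326.6], [173, 301, 62, 54, 1519])
 or ([6.4, 315.1], [0, 308, 12, 16, 48])
 or ([264.0, 341.4], [252, 321, 26, 42, 607])
 or ([6.8, 339.5], [1, 326, 10, 28, 42])
wrist [[-0.345, 0.894, 0.285, 0.154], [0.939, 0.328, 0.106
[... 158 characters left out ...]
 343, 280, 51, 10616])
{'clock': 0.15, 'joint_pos': array([-5.33357968e+01,  2.05818149e+01,  6.45725702e-01, -1.46077509e-02,
       -7.01365588e+01, -1.65068274e+01]), 'qvel': array([-0.01432889, -0.12453129,  0.10652169,  0.12625368,  0.01030178,
       -0.04203636]), 'tau': array([-1.26814932e-03, -5.83274603e+01,  2.93291795e+01,  7.00120077e+00,
        8.76765407e-03, -1.37140855e-04]), 'tool_pos': array([ 0.23243074, -0.63327944,  0.19673944]), 'orientation': array([ 1.79926444e+02, -7.47520826e-03, -1.59847592e+02]), 'force': array([-0.18863524, -0.24290722, -0.26993378]), 'moment': array([ 0.05209877,  0.02456537, -0.02950273]), 'gripper_force': 0.0, 'opening': 0.08754412395613825}
```

View pics/a.png

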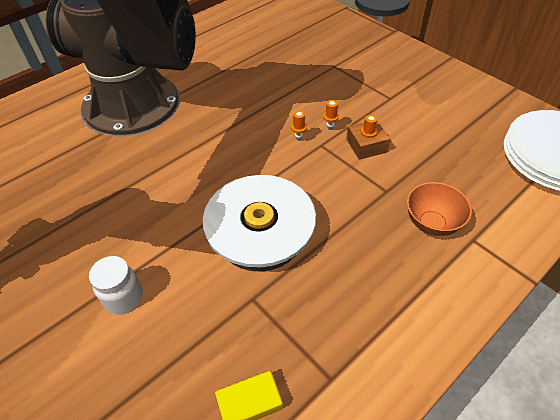

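View pics/b.png

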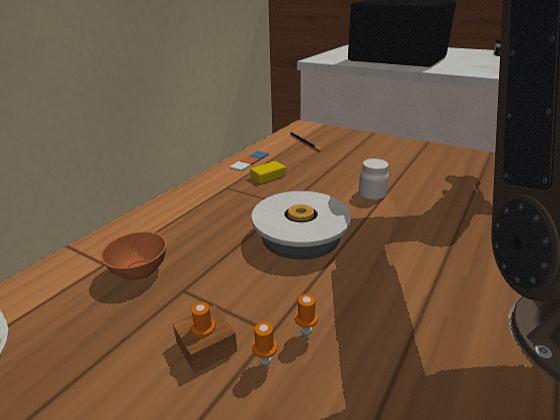

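The scene view shows the socket at about (259,215), with three post-like objects at (299,122), (331,113) and (370,125). In the side view these are at (306,310), (264,339) and (201,318). The one at (370,125) / (201,318) stands in the wooden block and looks farthest from the base, so I'll measure all three and confirm in a crop.

```bash
python3 - <<'E'
from h import *
A=snap("scene");B=snap("side")
def dot(s,box):
    x,y,w,h=box;c=s['img'][y:y+h,x:x+w].astype(int)
    m=((c[:,:,2]>130)&(c.min(2)>120)).astype(np.uint8)
    n,l,st,cc=cv2.connectedComponentsWithStats(m)
    return [((cc[i]+[x,y]).round(2),int(st[i][4])) for i in range(1,n)]
def brass(s,box):
    x,y,w,h=box;hh=cv2.cvtColor(s['img'][y:y+h,x:x+w],cv2.COLOR_RGB2HSV)
    m=cv2.inRange(hh,np.array((15,120,100)),np.array((30,255,255)))
    cs,_=cv2.findContours(m,cv2.RETR_EXTERNAL,cv2.CHAIN_APPROX_NONE);c=max(cs,key=cv2.contourArea)
    e=cv2.fitEllipse(c);return np.array(e[0])+[x,y],e[1]
da=[dot(A,b) for b in((288,105,22,16),(320,95,22,16),(358,108,22,18))]
db=[dot(B,b) for b in((294,288,26,20),(252,316,26,20),(188,297,26,20))]
for a,b in zip(da,db):
    print(a,b)
    if a and b:
        a=max(a,key=lambda t:t[1])[0];b=max(b,key=lambda t:t[1])[0]
        p,e=tri([ray(A,a),ray(B,b)]);print('  top',p.round(4),np.round(e,4),'base dist',np.hypot(*p[:2]).round(3), plane(A,a,.08).round(4),plane(B,b,.08).round(4))
a,ea=brass(A,(230,190,60,50));b,eb=brass(B,(275,195,55,35));print(a,ea,b,eb)
p,e=tri([ray(A,a),ray(B,b)]);print('seat',p.round(4),np.round(e,4),plane(A,a,.066).round(4),plane(B,b,.066).round(4))
u=cv2.resize(A['img'][90:170,280:400],None,fx=4,fy=4);v=cv2.resize(B['img'][285:380,165:330],None,fx=3,fy=3)
w=cv2.resize(A['img'][185:245,225:295],None,fx=4,fy=4)
o=np.zeros((560,780,3),np.uint8);o[:320,:480]=u;o[:240,500:780]=w;o[275:560,:495]=v[:285,:495]
cv2.imwrite('pics/c.png',o[:,:,::-1])
E
```

```text
[(array([298.58, 113.42]), 19)] [(array([306.4 , 299.03]), 35)]
  top [0.3864 0.2128 0.0762] [0.0003 0.0003] base dist 0.441 [0.3894 0.2094 0.08  ] [0.3847 0.2166 0.08  ]
[(array([331.5, 102.5]), 18)] [(array([263.41, 327.39]), 44)]
  top [0.4099 0.2917 0.0763] [0.0003 0.0003] base dist 0.503 [0.4127 0.2879 0.08  ] [0.4081 0.2947 0.08  ]
[(array([370.55, 117.65]), 20)] [(array([199.92, 307.38]), 39)]
  top [0.5068 0.3106 0.0809] [0.0005 0.0005] base dist 0.594 [0.5059 0.3111 0.08  ] [0.5079 0.3103 0.08  ]
[258.3937912  214.72574043] (25.373886108398438, 29.3557071685791) [300.58883667 210.84300041] (12.291505813598633, 25.35999870300293)
seat [ 0.5316 -0.0284  0.063 ] [0.0001 0.0001] [ 0.5334 -0.0298  0.066 ] [ 0.5291 -0.0238  0.066 ]
```

View pics/c.png

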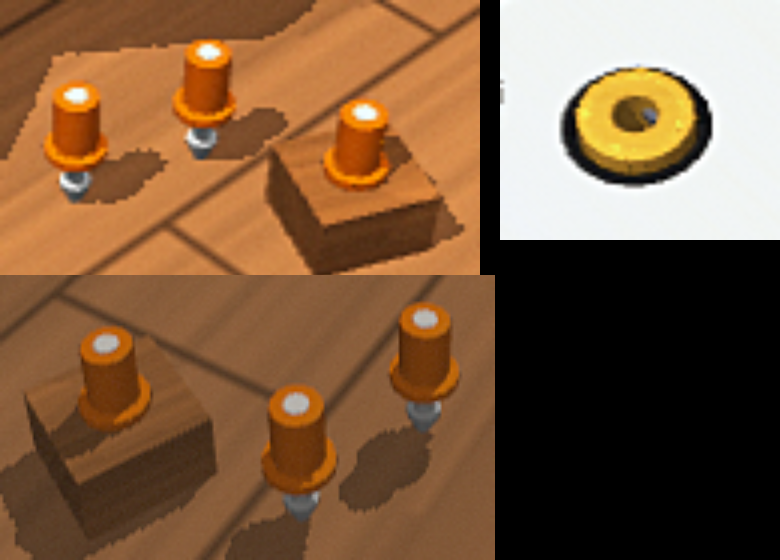

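The crop shows three identical posts: scene (299,122), base distance 0.44 m; (331,113), 0.50 m; and (370,125), 0.59 m. The third is the one meant: it is farthest, and it sits in the wooden stand. Its top measures 0.081 m against the expected 0.080 m. The seat is near (0.531,-0.027). I'll move above the socket first and refine it with the wrist camera.

The rows are not in the units I measure in: shifts go in shares of 25 cm and turns go in shares of 90 degrees. I convert before sending: -24 cm / 25 = -0.96, 23 cm / 25 = 0.92.

>>> send_rows:
  plan:
    - [[-0.96, 0.92, 0, 0, 0, 0], [-0.96, 0.92, 0, 0, 0, 0], [-0.96, 0.92, 0, 0, 0, 0], [-0.96, 0.92, 0, 0, 0, 0], [-0.96, 0.92, 0, 0, 0, 0], [-0.96, 0.92, 0, 0, 0, 0], [-0.96, 0.92, 0, 0, 0, 0], [-0.96, 0.92, 0, 0, 0, 0]]
  fingers: 0.7

```text
clock: 0.92
tool_pos: [0.379, -0.3331, 0.1977]
orientation: [-180.0, 0.0, -159.8]
force: [1.1, 0.0, -0.3]
opening: 0.0616
gripper_force: 0.0
```

Converted, -23 cm / 25 = -0.92, 22 cm / 25 = 0.88.

>>> send_rows:
  plan:
    - [[-0.92, 0.88, 0, 0, 0, 0], [-0.92, 0.88, 0, 0, 0, 0], [-0.92, 0.88, 0, 0, 0, 0], [-0.92, 0.88, 0, 0, 0, 0], [-0.92, 0.88, 0, 0, 0, 0], [-0.92, 0.88, 0, 0, 0, 0], [-0.92, 0.88, 0, 0, 0, 0], [-0.92, 0.88, 0, 0, 0, 0]]

```text
clock: 1.58
tool_pos: [0.52, -0.0461, 0.1977]
orientation: [-180.0, 0.1, -159.7]
force: [1.0, -1.0, -0.5]
opening: 0.0615
gripper_force: 0.0
```

>>> send_rows:
  plan:
    - [[0, 0, 0, 0, 0, 0], [0, 0, 0, 0, 0, 0], [0, 0, 0, 0, 0, 0], [0, 0, 0, 0, 0, 0]]

```text
clock: 1.92
tool_pos: [0.5183, -0.0499, 0.1974]
orientation: [180.0, -0.0, -159.9]
force: [0.7, 0.2, 0.6]
opening: 0.0615
gripper_force: 0.0
```

```bash
cat >> h.py <<'E'
def seat(s,f=None):
    hh=cv2.cvtColor(s['img'],cv2.COLOR_RGB2HSV)
    m=cv2.inRange(hh,np.array((17,120,90)),np.array((32,255,255)))
    cs,hi=cv2.findContours(m,cv2.RETR_CCOMP,cv2.CHAIN_APPROX_NONE)
    k=sorted(range(len(cs)),key=lambda i:-cv2.contourArea(cs[i]))
    out=[(np.round(cv2.fitEllipse(cs[i])[0],1),np.round(cv2.fitEllipse(cs[i])[1],1),hi[0][i][3]) for i in k[:3] if len(cs[i])>20]
    return out
E
python3 - <<'E'
from h import *
s=snap("wrist","d.png");print(s['pose'].round(4).tolist())
for c,ax,p in seat(s): print(c,ax,p,plane(s,c,.066).round(4))
E
```

```text
[[-0.3443, 0.8943, 0.2859, 0.4396], [0.9389, 0.3281, 0.1041, -0.0792], [-0.0008, 0.3043, -0.9526, 0.3865], [0.0, 0.0, 0.0, 1.0]]
[295.6 209.6] [58.9 60.3] -1 [ 0.5286 -0.0284  0.066 ]
[416.2 327.2] [22.5 58.5] -1 [0.6036 0.1324 0.066 ]
[295.2 209.4] [18.4 23.1] 22 [ 0.5285 -0.0288  0.066 ]
```

View pics/d.png

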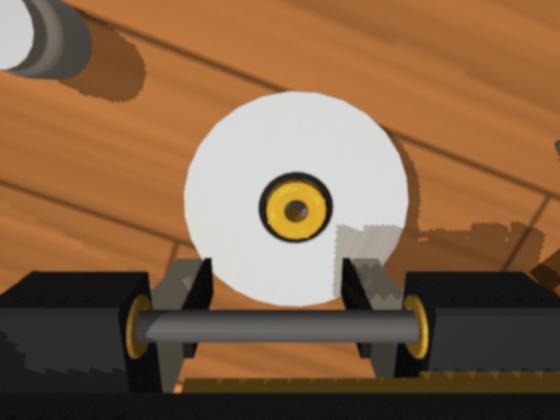

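The wrist view is clean: seat at (295,209), which casts to (0.5286,-0.0286), with the fingers at the bottom left and right. I'll take a second wrist view from a shifted place to measure the height, then go on to the post.

Converted, 9 cm / 25 = 0.36, -3 cm / 25 = -0.12.

>>> send_rows:
  plan:
    - [[-0.12, 0.36, 0, 0, 0, 0], [-0.12, 0.36, 0, 0, 0, 0], [-0.12, 0.36, 0, 0, 0, 0], [-0.12, 0.36, 0, 0, 0, 0], [-0.12, 0.36, 0, 0, 0, 0], [-0.12, 0.36, 0, 0, 0, 0]]

```text
clock: 2.47
tool_pos: [0.5157, 0.0446, 0.1976]
orientation: [-180.0, -0.0, -159.9]
force: [-0.0, 0.1, -0.3]
opening: 0.0615
gripper_force: 0.0
```

```bash
python3 - <<'E'
from h import *
s=snap("wrist");P=s['pose'];print(P[:3,3].round(4),ctrl.get_obs()['tool_pos'].round(4))
r1=seat(s)
for c,ax,p in r1: print(c,ax,p,plane(s,c,.066).round(4))
A=np.array([[-0.3443,0.8943,0.2859,0.4396],[0.9389,0.3281,0.1041,-0.0792],[-0.0008,0.3043,-0.9526,0.3865]])
a=dict(K=s['K'],pose=A)
for c0,i in (((295.6,209.6),0),):print(tri([ray(a,c0),ray(s,r1[i][0])]))
E
```

```text
[0.437  0.0153 0.3865] [0.5158 0.0445 0.1975]
[195.8 177.6] [60.  63.5] -1 [ 0.5288 -0.0281  0.066 ]
[416.1 326.9] [22.6 58.9] -1 [0.6009 0.2268 0.066 ]
[195.6 177.8] [21.  23.9] 26 [ 0.529  -0.0282  0.066 ]
(array([ 0.52887635, -0.02822197,  0.06529923]), [np.float64(0.00011064106108188547), np.float64(0.00011064106108173604)])
```

Converted, 23.5 cm / 25 = 0.94, -7 cm / 25 = -0.28.

>>> send_rows:
  plan:
    - [[-0.28, 0.94, 0, 0, 0, 0], [-0.28, 0.94, 0, 0, 0, 0], [-0.28, 0.94, 0, 0, 0, 0], [-0.28, 0.94, 0, 0, 0, 0], [-0.28, 0.94, 0, 0, 0, 0], [-0.28, 0.94, 0, 0, 0, 0], [-0.28, 0.94, 0, 0, 0, 0], [-0.28, 0.94, 0, 0, 0, 0]]

```text
clock: 3.18
tool_pos: [0.5006, 0.291, 0.1968]
orientation: [-180.0, -0.1, -159.8]
force: [0.2, -0.7, -0.5]
opening: 0.061
gripper_force: 0.0
```

>>> send_rows:
  plan:
    - [[0, 0, 0, 0, 0, 0], [0, 0, 0, 0, 0, 0], [0, 0, 0, 0, 0, 0], [0, 0, 0, 0, 0, 0]]

```text
clock: 3.52
tool_pos: [0.5009, 0.2891, 0.1978]
orientation: [180.0, 0.0, -159.9]
force: [0.4, 0.0, -0.2]
opening: 0.0616
gripper_force: 0.0
```

```bash
python3 - <<'E'
from h import *
s=snap("wrist","e.png");P=s['pose'];print(P.round(4).tolist(),ctrl.get_obs()['tool_pos'].round(4))
h=s['img'].astype(int);m=((h.min(2)>130)).astype(np.uint8)
n,l,st,c=cv2.connectedComponentsWithStats(m)
for i in range(1,n):
    if 20<st[i][4]<3000: print(c[i].round(1),st[i].tolist(),plane(s,c[i],.08).round(4))
E
```

```text
[[-0.3434, 0.8944, 0.2865, 0.4222], [0.9392, 0.3272, 0.1041, 0.2598], [-0.0006, 0.3048, -0.9524, 0.3867], [0.0, 0.0, 0.0, 1.0]] [0.5009 0.2893 0.1978]
[234.   23.1] [226, 14, 17, 19, 249] [0.3857 0.212  0.08  ]
[318.5  91.5] [311, 84, 16, 16, 211] [0.4093 0.2903 0.08  ]
[297.4 209.2] [290, 202, 15, 15, 168] [0.5066 0.3098 0.08  ]
```

View pics/e.png

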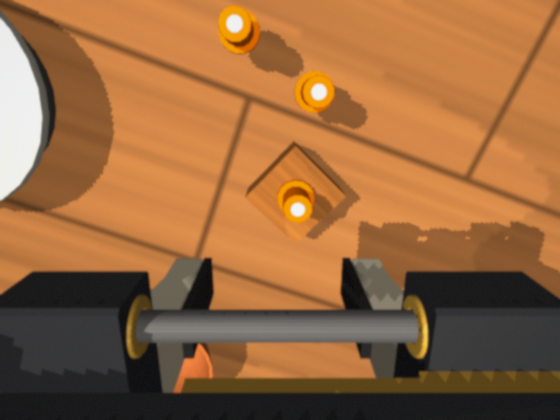

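The wrist view shows the wanted post's dot at (297,209), casting to (0.5066,0.3098). The decoys are at (318,91) and (234,23), and the bowl is at the bottom edge, clear of the fingers. The seat height by triangulation is 65.3 mm (text: 66). Descending to grasp.

Converted, 10 cm / 25 = 0.4, 9 cm / 25 = 0.36.

>>> send_rows:
  plan:
    - [[-0.048, 0.068, 0, 0, 0, 0], [-0.0496, 0.0692, 0.12, 0, 0, 0], [-0.0496, 0.0692, 0.24, 0, 0, 0], [-0.0496, 0.0692, 0.36, 0, 0, 0], [-0.0496, 0.0692, 0.4, 0, 0, 0], [-0.0496, 0.0692, 0.4, 0, 0, 0]]

```text
clock: 4.07
tool_pos: [0.5051, 0.3091, 0.0949]
orientation: [-179.9, -0.3, -159.9]
force: [-0.3, -0.2, 0.7]
opening: 0.0612
gripper_force: 0.0
```

Converted, 4.6 cm / 25 = 0.184, 4 cm / 25 = 0.16.

>>> send_rows:
  plan:
    - [[0, 0, 0.06, 0, 0, 0], [0, 0, 0.12, 0, 0, 0], [0, 0, 0.16, 0, 0, 0], [0, 0, 0.184, 0, 0, 0], [0, 0, 0.184, 0, 0, 0], [0, 0, 0.184, 0, 0, 0]]

```text
clock: 4.57
tool_pos: [0.5068, 0.3111, 0.0523]
orientation: [180.0, 0.0, -159.8]
force: [0.1, 0.4, 0.5]
opening: 0.0614
gripper_force: 0.0
```

>>> send_rows:
  plan:
    - [[0, 0, 0, 0, 0, 0], [0, 0, 0, 0, 0, 0], [0, 0, 0, 0, 0, 0], [0, 0, 0, 0, 0, 0], [0, 0, 0, 0, 0, 0], [0, 0, 0, 0, 0, 0], [0, 0, 0, 0, 0, 0], [0, 0, 0, 0, 0, 0]]
  fingers: 0

```text
clock: 5.23
tool_pos: [0.5063, 0.3108, 0.0515]
orientation: [-180.0, -0.0, -159.8]
force: [0.2, -0.3, -0.4]
opening: 0.0134
gripper_force: 0.0
```

The opening fell below 26 mm with no grip force, so something is off. Looking.

```bash
python3 - <<'E'
from h import *
s=snap("wrist");a=snap("side")
print(ctrl.get_obs())
o=np.hstack([s['img'],cv2.resize(a['img'][250:390,120:330],(240,160)).repeat(1,0) if 0 else cv2.resize(a['img'][230:390,140:280],None,fx=2.625,fy=2.625)[:420]])
o=cv2.resize(o,(800,int(420*800/o.shape[1])))
cv2.imwrite('pics/f.png',o[:,:,::-1])
E
```

```text
{'clock': 5.3333, 'joint_pos': array([ 5.03810007e+01,  2.06019742e+01, -2.02644055e+01,  1.75646298e-03,
       -4.91356351e+01, -1.20225969e+02]), 'qvel': array([-0.0879629 ,  0.01322084, -0.0117799 , -0.02890283,  0.01953794,
       -0.04842442]), 'tau': array([-9.52563681e-07, -5.24939847e+01,  2.34877199e+01,  5.56014463e+00,
       -8.83391756e-02, -8.76499053e-05]), 'tool_pos': array([0.50629829, 0.31080358, 0.0514574 ]), 'orientation': array([-1.79997838e+02, -1.07223323e-03, -1.59843819e+02]), 'force': array([-0.15009996,  0.57962008,  0.57735029]), 'moment': array([-0.00429773, -0.03234095, -0.01589135]), 'gripper_force': 0.0, 'opening': 0.0051999350490715265}
```

View pics/f.png

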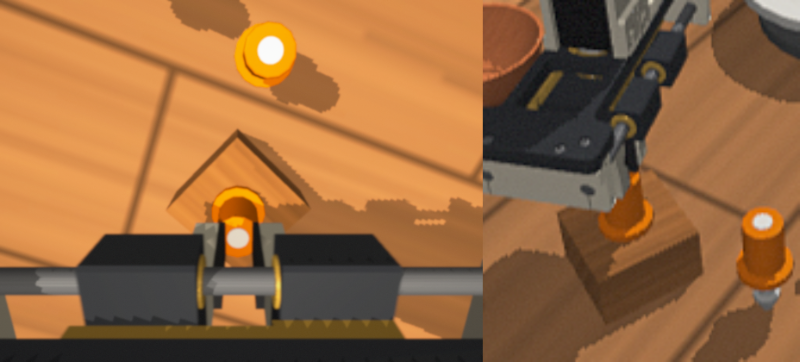

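The fingers straddle the head in the picture, but they were still moving. I'll let them settle and look again, enlarged.

>>> send_rows:
  plan:
    - [[0, 0, 0, 0, 0, 0], [0, 0, 0, 0, 0, 0], [0, 0, 0, 0, 0, 0], [0, 0, 0, 0, 0, 0]]

```text
clock: 5.67
tool_pos: [0.5063, 0.3108, 0.0515]
orientation: [-180.0, 0.0, -159.8]
force: [-0.4, 1.0, -0.4]
opening: 0.0001
gripper_force: 0.0
```

```bash
python3 - <<'E'
from h import *
s=snap("wrist");a=snap("scene");b=snap("side")
o=np.zeros((600,800,3),np.uint8)
o[:,:480]=cv2.resize(s['img'][210:410,200:360],(480,600))
o[:300,480:]=cv2.resize(a['img'][60:180,310:438],(320,300))
o[300:,480:]=cv2.resize(b['img'][250:370,150:278],(320,300))
cv2.imwrite('pics/g.png',o[:,:,::-1])
E
```

```text
(no output)
```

View pics/g.png

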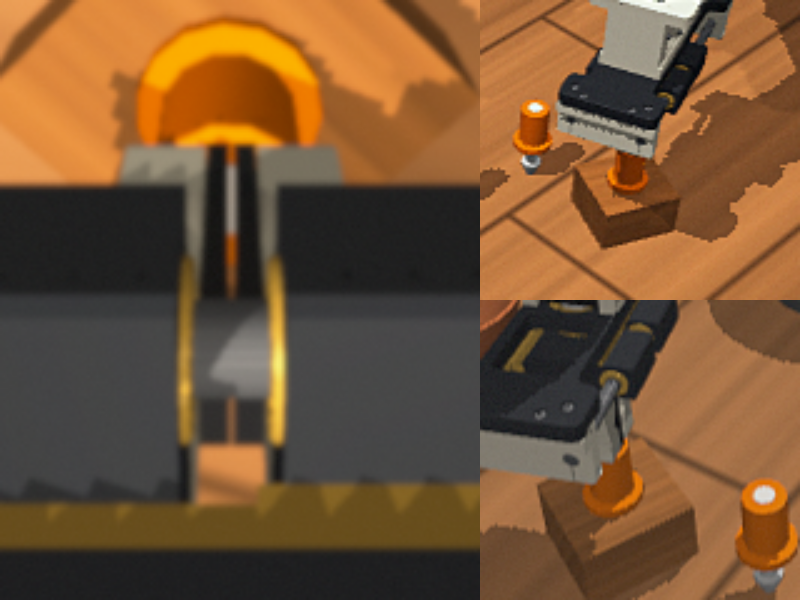

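The fingers shut fully, and the dot shows through the slit between them. So the tips are above the head, although the reported TCP z is 0.0515 m. The post hasn't moved. I'll raise the shut fingers and measure where the tips really are.

Converted, -6 cm / 25 = -0.24, -4 cm / 25 = -0.16.

>>> send_rows:
  plan:
    - [[0, 0, -0.08, 0, 0, 0], [0, 0, -0.16, 0, 0, 0], [0, 0, -0.24, 0, 0, 0], [0, 0, -0.24, 0, 0, 0], [0, 0, -0.24, 0, 0, 0], [0, 0, -0.24, 0, 0, 0]]

```text
clock: 6.32
tool_pos: [0.506, 0.3106, 0.1111]
orientation: [180.0, -0.0, -159.9]
force: [0.3, 0.7, 0.1]
opening: 0.0002
gripper_force: 0.0
```

```bash
python3 - <<'E'
from h import *
s=snap("wrist");a=snap("scene");b=snap("side")
t=ctrl.get_obs()['tool_pos'];print(t.round(4))
def proj(s,p):
    q=np.linalg.inv(np.array(s['pose']))@np.r_[p,1];u=s['K']@q[:3];return u[:2]/u[2]
for n,v in zip('wsb',(s,a,b)): print(n,'tcp',proj(v,t).round(1),'+30mm',proj(v,t+[0,0,.03]).round(1),'top',proj(v,[.5066,.3100,.08]).round(1))
o=np.zeros((600,800,3),np.uint8)
o[:300,:400]=cv2.resize(s['img'][180:330,180:380],(400,300))
o[:300,400:]=cv2.resize(a['img'][50:140,310:430],(400,300))
o[300:,:400]=cv2.resize(b['img'][230:320,150:270],(400,300))
cv2.imwrite('pics/i.png',o[:,:,::-1])
import pickle;pickle.dump((s,a,b,t),open('v.pkl','wb'))
E
```

```text
[0.5058 0.3104 0.1105]
w tcp [277.3 250.2] +30mm [277.3 275.3] top [276.3 231.7]
s tcp [372.2 106.4] +30mm [374.2  94.6] top [370.5 118.1]
b tcp [198.4 291.8] +30mm [195.8 275. ] top [200.8 307.6]
```

View pics/i.png

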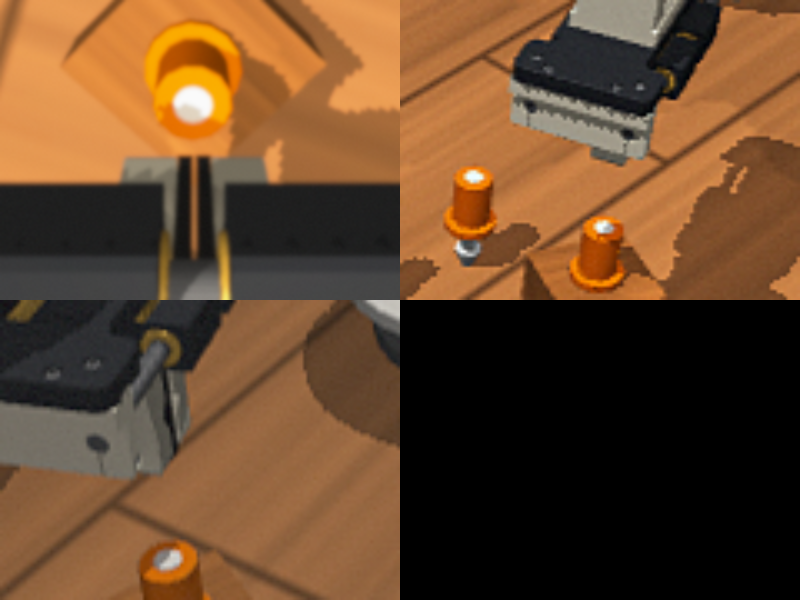

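The tips project about 29 mm above the reported TCP in all three views: scene tip (373,97), side (198,278), wrist near edge at row 258. Laterally they agree. So real tip z ≈ reported z + 0.029, and for tips at about 0.052 I go down to reported z ≈ 0.023, watching the force.

>>> send_rows:
  plan:
    - [[0, 0, 0, 0, 0, 0], [0, 0, 0, 0, 0, 0], [0, 0, 0, 0, 0, 0], [0, 0, 0, 0, 0, 0], [0, 0, 0, 0, 0, 0], [0, 0, 0, 0, 0, 0], [0, 0, 0, 0, 0, 0], [0, 0, 0, 0, 0, 0]]
  fingers: 0.7

```text
clock: 7.13
tool_pos: [0.5063, 0.3108, 0.1115]
orientation: [180.0, 0.0, -159.8]
force: [-0.2, -0.1, -0.4]
opening: 0.0479
gripper_force: 0.0
```

Converted, 7.5 cm / 25 = 0.3, 7 cm / 25 = 0.28.

>>> send_rows:
  plan:
    - [[0, 0, 0.08, 0, 0, 0], [0, 0, 0.16, 0, 0, 0], [0, 0, 0.24, 0, 0, 0], [0, 0, 0.28, 0, 0, 0], [0, 0, 0.3, 0, 0, 0], [0, 0, 0.3, 0, 0, 0], [0, 0, 0.3, 0, 0, 0]]

```text
clock: 7.72
tool_pos: [0.5067, 0.3111, 0.0371]
orientation: [180.0, 0.0, -159.8]
force: [-0.3, 0.2, 0.3]
opening: 0.0612
gripper_force: 0.0
```

Converted, 1.2 cm / 25 = 0.048, 1 cm / 25 = 0.04.

>>> send_rows:
  plan:
    - [[0, 0, 0.008, 0, 0, 0], [0, 0, 0.016, 0, 0, 0], [0, 0, 0.024, 0, 0, 0], [0, 0, 0.032, 0, 0, 0], [0, 0, 0.04, 0, 0, 0], [0, 0, 0.048, 0, 0, 0], [0, 0, 0.048, 0, 0, 0]]

```text
clock: 8.3
tool_pos: [0.506, 0.3106, 0.024]
orientation: [-180.0, -0.0, -159.8]
force: [0.9, -0.2, -0.3]
opening: 0.0613
gripper_force: 0.0
```

>>> send_rows:
  plan:
    - [[0, 0, 0, 0, 0, 0], [0, 0, 0, 0, 0, 0], [0, 0, 0, 0, 0, 0], [0, 0, 0, 0, 0, 0], [0, 0, 0, 0, 0, 0], [0, 0, 0, 0, 0, 0], [0, 0, 0, 0, 0, 0], [0, 0, 0, 0, 0, 0]]
  fingers: 0

```text
clock: 8.97
tool_pos: [0.5063, 0.3109, 0.0245]
orientation: [180.0, 0.0, -159.8]
force: [0.2, -0.4, 0.8]
opening: 0.0252
gripper_force: 30.0
```

Grasped: opening 25 mm, 30 N. Lifting, then carrying it over the socket.

Converted, -10 cm / 25 = -0.4, -9.5 cm / 25 = -0.38.

>>> send_rows:
  plan:
    - [[0, 0, -0.04, 0, 0, 0], [0, 0, -0.12, 0, 0, 0], [0, 0, -0.22, 0, 0, 0], [0, 0, -0.32, 0, 0, 0], [0, 0, -0.38, 0, 0, 0], [0, 0, -0.4, 0, 0, 0], [0, 0, -0.4, 0, 0, 0]]

```text
clock: 9.55
tool_pos: [0.5069, 0.3115, 0.1264]
orientation: [179.9, 0.2, -159.8]
force: [-0.1, -0.0, -1.0]
opening: 0.0253
gripper_force: 30.0
```

Converted, -20 cm / 25 = -0.8, -19 cm / 25 = -0.76.

>>> send_rows:
  plan:
    - [[0.024, -0.08, 0, 0, 0, 0], [0.06, -0.2, 0, 0, 0, 0], [0.092, -0.32, 0, 0, 0, 0], [0.128, -0.44, 0, 0, 0, 0], [0.164, -0.56, 0, 0, 0, 0], [0.2, -0.68, 0, 0, 0, 0], [0.224, -0.76, 0, 0, 0, 0], [0.236, -0.8, 0, 0, 0, 0]]

```text
clock: 10.22
tool_pos: [0.5186, 0.1, 0.1232]
orientation: [-180.0, -0.1, -160.0]
force: [-0.8, 0.6, -1.0]
opening: 0.0251
gripper_force: 30.0
```

>>> send_rows:
  plan:
    - [[0.036, -0.12, 0, 0, 0, 0], [0.072, -0.24, 0, 0, 0, 0], [0.104, -0.36, 0, 0, 0, 0], [0.128, -0.44, 0, 0, 0, 0], [0.1468, -0.5028, 0, 0, 0, 0], [0.1468, -0.5028, 0, 0, 0, 0], [0.1468, -0.5028, 0, 0, 0, 0], [0.1468, -0.5028, 0, 0, 0, 0]]

```text
clock: 10.88
tool_pos: [0.5284, -0.0275, 0.1239]
orientation: [180.0, -0.0, -159.9]
force: [-0.1, -0.1, -0.6]
opening: 0.0257
gripper_force: 30.0
```

>>> send_rows:
  plan:
    - [[0, 0, 0, 0, 0, 0], [0, 0, 0, 0, 0, 0], [0, 0, 0, 0, 0, 0]]

```text
clock: 11.13
tool_pos: [0.5287, -0.0272, 0.1244]
orientation: [180.0, -0.0, -159.8]
force: [0.7, 0.3, -0.8]
opening: 0.0252
gripper_force: 30.0
```

```bash
python3 - <<'E'
from h import *
s=snap("wrist");a=snap("scene");b=snap("side")
o=ctrl.get_obs();print(o['tool_pos'].round(4),o['force'].round(2),o['opening'],o['gripper_force'])
def proj(s,p):
    q=np.linalg.inv(np.array(s['pose']))@np.r_[p,1];u=s['K']@q[:3];return u[:2]/u[2]
t=o['tool_pos']+[0,0,.0155]
for n,v in zip(('w','scene','side'),(s,a,b)): print(n,'origin',proj(v,t).round(1),'tip',proj(v,t-[0,0,.0355]).round(1),'seat',proj(v,[.5288,-.0283,.066]).round(1))
im=np.zeros((600,800,3),np.uint8)
im[:300,:400]=cv2.resize(s['img'][150:300,180:380],(400,300))
im[:300,400:]=cv2.resize(a['img'][140:245,190:330],(400,300))
im[300:,:400]=cv2.resize(b['img'][140:245,230:370],(400,300))
cv2.imwrite('pics/j.png',im[:,:,::-1])
E
```

```text
[ 0.5287 -0.0275  0.1245] [-0.53 -0.49 -0.88] 0.025493982663882937 29.999883770942688
w origin [277.1 263.1] tip [277.1 237.6] seat [275.9 217.1]
scene origin [255.1 185.6] tip [256.4 199. ] seat [257.4 212.8]
side origin [301.9 178.3] tip [301.8 193.9] seat [301.8 209.9]
```

View pics/j.png

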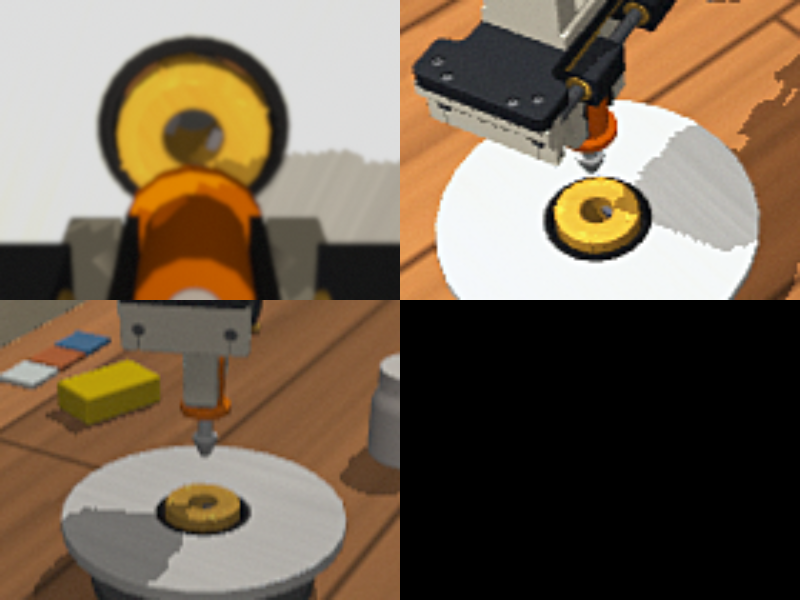

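The post hangs straight over the socket. In the wrist view the collar and the hole centre share column 276. The tip is at scene (257,200) and side (302,194), both matching their projected positions. Lowering the nose into the hole and watching the force.

Converted, 4.4 cm / 25 = 0.176, 4.1 cm / 25 = 0.164.

>>> send_rows:
  plan:
    - [[0, 0, 0.04, 0, 0, 0], [0, 0, 0.08, 0, 0, 0], [0, 0, 0.12, 0, 0, 0], [0, 0, 0.14, 0, 0, 0], [0, 0, 0.152, 0, 0, 0], [0, 0, 0.164, 0, 0, 0], [0, 0, 0.176, 0, 0, 0], [0, 0, 0.176, 0, 0, 0]]

```text
clock: 11.95
tool_pos: [0.5285, -0.028, 0.08]
orientation: [180.0, -0.0, -159.9]
force: [-0.8, -0.8, -1.0]
opening: 0.025
gripper_force: 30.0
```

Converted, 1.2 cm / 25 = 0.048, 1 cm / 25 = 0.04.

>>> send_rows:
  plan:
    - [[0, 0, 0.008, 0, 0, 0], [0, 0, 0.016, 0, 0, 0], [0, 0, 0.024, 0, 0, 0], [0, 0, 0.032, 0, 0, 0], [0, 0, 0.04, 0, 0, 0], [0, 0, 0.048, 0, 0, 0], [0, 0, 0.048, 0, 0, 0]]

```text
clock: 12.53
tool_pos: [0.5292, -0.0276, 0.0685]
orientation: [-180.0, 0.1, -159.8]
force: [0.8, 1.4, 1.0]
opening: 0.0253
gripper_force: 30.0
```

Converted, 0.7 cm / 25 = 0.028, 0.6 cm / 25 = 0.024.

>>> send_rows:
  plan:
    - [[0, 0, 0.008, 0, 0, 0], [0, 0, 0.016, 0, 0, 0], [0, 0, 0.024, 0, 0, 0], [0, 0, 0.028, 0, 0, 0], [0, 0, 0.028, 0, 0, 0], [0, 0, 0.028, 0, 0, 0]]

```text
clock: 13.03
tool_pos: [0.529, -0.0278, 0.0614]
orientation: [-180.0, 0.0, -159.8]
force: [1.6, 1.9, 0.7]
opening: 0.0252
gripper_force: 30.0
```

Converted, 0.3 cm / 25 = 0.012, 0.2 cm / 25 = 0.008.

>>> send_rows:
  plan:
    - [[0, 0, 0.004, 0, 0, 0], [0, 0, 0.008, 0, 0, 0], [0, 0, 0.012, 0, 0, 0], [0, 0, 0.012, 0, 0, 0]]

```text
clock: 13.37
tool_pos: [0.5282, -0.0281, 0.058]
orientation: [180.0, -0.1, -159.9]
force: [1.3, 1.2, 0.9]
opening: 0.0252
gripper_force: 30.0
```

There is a light side contact pushing +x+y (about 1.5 N). I'll ease that way a little while going down.

Converted, 0.2 cm / 25 = 0.008, 0.05 cm / 25 = 0.002.

>>> send_rows:
  plan:
    - [[-0.0024, 0.0012, 0.002, 0, 0, 0], [-0.0024, 0.0012, 0.004, 0, 0, 0], [-0.0024, 0.0012, 0.006, 0, 0, 0], [-0.0024, 0.0012, 0.008, 0, 0, 0], [-0.0024, 0.0012, 0.008, 0, 0, 0]]

```text
clock: 13.78
tool_pos: [0.5288, -0.0275, 0.0562]
orientation: [180.0, -0.0, -159.8]
force: [-0.8, 0.1, -0.8]
opening: 0.0255
gripper_force: 30.0
```

Converted, 0.15 cm / 25 = 0.006, 0.1 cm / 25 = 0.004.

>>> send_rows:
  plan:
    - [[0, 0, 0.002, 0, 0, 0], [0, 0, 0.004, 0, 0, 0], [0, 0, 0.006, 0, 0, 0], [0, 0, 0.006, 0, 0, 0]]

```text
clock: 14.12
tool_pos: [0.529, -0.0274, 0.0549]
orientation: [180.0, -0.0, -159.8]
force: [-0.2, 0.2, -1.1]
opening: 0.0254
gripper_force: 30.0
```

Converted, 0.15 cm / 25 = 0.006, 0.1 cm / 25 = 0.004.

>>> send_rows:
  plan:
    - [[0, 0, 0.002, 0, 0, 0], [0, 0, 0.004, 0, 0, 0], [0, 0, 0.006, 0, 0, 0], [0, 0, 0.006, 0, 0, 0]]

```text
clock: 14.45
tool_pos: [0.5291, -0.0274, 0.0534]
orientation: [180.0, -0.0, -159.8]
force: [-0.4, -0.1, -0.3]
opening: 0.0251
gripper_force: 30.0
```

Converted, 0.1 cm / 25 = 0.004, 0.05 cm / 25 = 0.002.

>>> send_rows:
  plan:
    - [[0, 0, 0.002, 0, 0, 0], [0, 0, 0.004, 0, 0, 0], [0, 0, 0.004, 0, 0, 0]]

```text
clock: 14.7
tool_pos: [0.5291, -0.0274, 0.0524]
orientation: [180.0, -0.0, -159.8]
force: [0.1, -0.1, 0.2]
opening: 0.0255
gripper_force: 30.0
```

Converted, 0.1 cm / 25 = 0.004, 0.05 cm / 25 = 0.002.

>>> send_rows:
  plan:
    - [[0, 0, 0.002, 0, 0, 0], [0, 0, 0.004, 0, 0, 0], [0, 0, 0.004, 0, 0, 0]]

```text
clock: 14.95
tool_pos: [0.5291, -0.0275, 0.0513]
orientation: [180.0, -0.0, -159.8]
force: [-0.4, 0.1, 0.1]
opening: 0.0252
gripper_force: 30.0
```

Converted, 0.05 cm / 25 = 0.002.

>>> send_rows:
  plan:
    - [[0, 0, 0.002, 0, 0, 0], [0, 0, 0.002, 0, 0, 0], [0, 0, 0.002, 0, 0, 0]]

```text
clock: 15.2
tool_pos: [0.5291, -0.0274, 0.0509]
orientation: [-180.0, -0.0, -159.8]
force: [-0.0, 0.3, -0.1]
opening: 0.0253
gripper_force: 30.0
```

>>> send_rows:
  plan:
    - [[0, 0, 0.002, 0, 0, 0], [0, 0, 0.002, 0, 0, 0], [0, 0, 0.002, 0, 0, 0]]

```text
clock: 15.45
tool_pos: [0.5292, -0.0274, 0.0505]
orientation: [-180.0, 0.0, -159.8]
force: [-0.0, 0.2, -0.2]
opening: 0.0249
gripper_force: 30.0
```

Converted, 0.05 cm / 25 = 0.002.

>>> send_rows:
  plan:
    - [[0, 0, 0.002, 0, 0, 0], [0, 0, 0.002, 0, 0, 0], [0, 0, 0.002, 0, 0, 0]]

```text
clock: 15.7
tool_pos: [0.5292, -0.0274, 0.0502]
orientation: [-180.0, 0.0, -159.8]
force: [-0.7, -0.2, 2.7]
opening: 0.0254
gripper_force: 30.0
```

Converted, 0.05 cm / 25 = 0.002, 0.03 cm / 25 = 0.0012.

>>> send_rows:
  plan:
    - [[0, 0, 0.0012, 0, 0, 0], [0, 0, 0.002, 0, 0, 0], [0, 0, 0.002, 0, 0, 0]]

```text
clock: 15.95
tool_pos: [0.5293, -0.0274, 0.0499]
orientation: [-180.0, 0.0, -159.8]
force: [-2.3, 1.1, 6.2]
opening: 0.0254
gripper_force: 30.0
```

Converted, 0.03 cm / 25 = 0.0012.

>>> send_rows:
  plan:
    - [[0, 0, 0.0012, 0, 0, 0], [0, 0, 0.0012, 0, 0, 0], [0, 0, 0.0012, 0, 0, 0]]

```text
clock: 16.2
tool_pos: [0.5293, -0.0274, 0.0497]
orientation: [-180.0, 0.0, -159.8]
force: [-3.1, 0.6, 7.6]
opening: 0.0254
gripper_force: 30.0
```

Converted, 0.06 cm / 25 = 0.0024, 0.03 cm / 25 = 0.0012.

>>> send_rows:
  plan:
    - [[0, 0, 0.0012, 0, 0, 0], [0, 0, 0.0024, 0, 0, 0], [0, 0, 0.0024, 0, 0, 0], [0, 0, 0.0024, 0, 0, 0]]

```text
clock: 16.53
tool_pos: [0.5293, -0.0274, 0.0495]
orientation: [-180.0, 0.0, -159.8]
force: [-3.8, 0.8, 9.3]
opening: 0.0253
gripper_force: 30.0
```

Converted, 0.12 cm / 25 = 0.0048, 0.08 cm / 25 = 0.0032.

>>> send_rows:
  plan:
    - [[0, 0, 0.0016, 0, 0, 0], [0, 0, 0.0032, 0, 0, 0], [0, 0, 0.0048, 0, 0, 0], [0, 0, 0.0048, 0, 0, 0], [0, 0, 0.0048, 0, 0, 0]]

```text
clock: 16.95
tool_pos: [0.5293, -0.0274, 0.0489]
orientation: [-180.0, 0.0, -159.8]
force: [-7.5, 1.4, 17.4]
opening: 0.0256
gripper_force: 30.0
```

17 N with no further give, so the collar is on the seat (the spring rate is about 12 N/mm). Backing off, then pulling up in small steps.

Converted, -0.35 cm / 25 = -0.014, -0.3 cm / 25 = -0.012.

>>> send_rows:
  plan:
    - [[0, 0, -0.004, 0, 0, 0], [0, 0, -0.008, 0, 0, 0], [0, 0, -0.012, 0, 0, 0], [0, 0, -0.014, 0, 0, 0], [0, 0, -0.014, 0, 0, 0]]

```text
clock: 17.37
tool_pos: [0.529, -0.0274, 0.0506]
orientation: [180.0, -0.0, -159.9]
force: [-0.2, 0.0, 0.2]
opening: 0.0257
gripper_force: 30.0
```

Converted, -0.1 cm / 25 = -0.004, -0.05 cm / 25 = -0.002.

>>> send_rows:
  plan:
    - [[0, 0, -0.002, 0, 0, 0], [0, 0, -0.004, 0, 0, 0], [0, 0, -0.004, 0, 0, 0], [0, 0, -0.004, 0, 0, 0]]

```text
clock: 17.7
tool_pos: [0.5291, -0.0274, 0.0517]
orientation: [180.0, -0.0, -159.8]
force: [-0.4, -0.6, -0.4]
opening: 0.0254
gripper_force: 30.0
```

Converted, -0.1 cm / 25 = -0.004, -0.05 cm / 25 = -0.002.

>>> send_rows:
  plan:
    - [[0, 0, -0.002, 0, 0, 0], [0, 0, -0.004, 0, 0, 0], [0, 0, -0.004, 0, 0, 0], [0, 0, -0.004, 0, 0, 0]]

```text
clock: 18.03
tool_pos: [0.5292, -0.0274, 0.0529]
orientation: [-180.0, 0.0, -159.8]
force: [0.7, -0.3, -0.5]
opening: 0.0254
gripper_force: 30.0
```

Converted, -0.1 cm / 25 = -0.004, -0.05 cm / 25 = -0.002.

>>> send_rows:
  plan:
    - [[0, 0, -0.002, 0, 0, 0], [0, 0, -0.004, 0, 0, 0], [0, 0, -0.004, 0, 0, 0]]

```text
clock: 18.28
tool_pos: [0.5292, -0.0274, 0.054]
orientation: [-180.0, 0.0, -159.8]
force: [-0.6, 0.1, -1.1]
opening: 0.0255
gripper_force: 30.0
```

>>> send_rows:
  plan:
    - [[0, 0, -0.002, 0, 0, 0], [0, 0, -0.004, 0, 0, 0], [0, 0, -0.004, 0, 0, 0]]

```text
clock: 18.53
tool_pos: [0.5292, -0.0274, 0.055]
orientation: [-180.0, 0.0, -159.8]
force: [0.0, 0.1, -0.5]
opening: 0.0255
gripper_force: 30.0
```

>>> send_rows:
  plan:
    - [[0, 0, -0.002, 0, 0, 0], [0, 0, -0.004, 0, 0, 0], [0, 0, -0.004, 0, 0, 0]]

```text
clock: 18.78
tool_pos: [0.5292, -0.0274, 0.056]
orientation: [-180.0, 0.0, -159.8]
force: [-0.1, -0.2, -0.4]
opening: 0.0254
gripper_force: 30.0
```

Converted, -0.1 cm / 25 = -0.004, -0.05 cm / 25 = -0.002.

>>> send_rows:
  plan:
    - [[0, 0, -0.002, 0, 0, 0], [0, 0, -0.004, 0, 0, 0], [0, 0, -0.004, 0, 0, 0]]

```text
clock: 19.03
tool_pos: [0.5292, -0.0274, 0.057]
orientation: [-180.0, 0.0, -159.8]
force: [-0.0, -0.2, -0.6]
opening: 0.0254
gripper_force: 30.0
```

Converted, -0.1 cm / 25 = -0.004, -0.05 cm / 25 = -0.002.

>>> send_rows:
  plan:
    - [[0, 0, -0.002, 0, 0, 0], [0, 0, -0.004, 0, 0, 0], [0, 0, -0.004, 0, 0, 0]]

```text
clock: 19.28
tool_pos: [0.5292, -0.0274, 0.058]
orientation: [-180.0, 0.0, -159.8]
force: [0.7, 0.1, 0.6]
opening: 0.0255
gripper_force: 30.0
```

Converted, -0.1 cm / 25 = -0.004, -0.05 cm / 25 = -0.002.

>>> send_rows:
  plan:
    - [[0, 0, -0.002, 0, 0, 0], [0, 0, -0.004, 0, 0, 0], [0, 0, -0.004, 0, 0, 0]]

```text
clock: 19.53
tool_pos: [0.529, -0.0274, 0.0586]
orientation: [180.0, -0.0, -159.9]
force: [0.1, 0.2, -4.0]
opening: 0.0254
gripper_force: 30.0
```

Caught, about 8 mm above home. Building up to about 12 N.

Converted, -0.1 cm / 25 = -0.004, -0.08 cm / 25 = -0.0032.

>>> send_rows:
  plan:
    - [[0, 0, -0.0016, 0, 0, 0], [0, 0, -0.0032, 0, 0, 0], [0, 0, -0.004, 0, 0, 0], [0, 0, -0.004, 0, 0, 0], [0, 0, -0.004, 0, 0, 0]]

```text
clock: 19.95
tool_pos: [0.5288, -0.0275, 0.0594]
orientation: [180.0, -0.0, -159.9]
force: [2.4, -0.6, -10.0]
opening: 0.0254
gripper_force: 30.0
```

Converted, -0.04 cm / 25 = -0.0016, -0.02 cm / 25 = -0.0008.

>>> send_rows:
  plan:
    - [[0, 0, -0.0008, 0, 0, 0], [0, 0, -0.0016, 0, 0, 0], [0, 0, -0.0016, 0, 0, 0], [0, 0, -0.0016, 0, 0, 0], [0, 0, -0.0016, 0, 0, 0], [0, 0, -0.0016, 0, 0, 0], [0, 0, -0.0016, 0, 0, 0], [0, 0, -0.0016, 0, 0, 0]]

```text
clock: 20.62
tool_pos: [0.5288, -0.0274, 0.06]
orientation: [180.0, -0.0, -159.8]
force: [2.9, -0.9, -16.1]
opening: 0.0252
gripper_force: 30.0
```

>>> send_rows:
  plan:
    - [[0, 0, 0, 0, 0, 0], [0, 0, 0, 0, 0, 0], [0, 0, 0, 0, 0, 0], [0, 0, 0, 0, 0, 0], [0, 0, 0, 0, 0, 0], [0, 0, 0, 0, 0, 0]]

```text
clock: 21.12
tool_pos: [0.5289, -0.0275, 0.0601]
orientation: [180.0, -0.0, -159.9]
force: [2.2, -0.9, -17.0]
opening: 0.0255
gripper_force: 30.0
```

The pull crept to 17 N; easing to about 12 N and holding.

>>> send_rows:
  plan:
    - [[0, 0, 0.0016, 0, 0, 0], [0, 0, 0.0016, 0, 0, 0], [0, 0, 0.0016, 0, 0, 0]]

```text
clock: 21.37
tool_pos: [0.529, -0.0274, 0.0599]
orientation: [180.0, -0.0, -159.8]
force: [1.2, -0.2, -14.9]
opening: 0.0253
gripper_force: 30.0
```

>>> send_rows:
  plan:
    - [[0, 0, 0, 0, 0, 0], [0, 0, 0, 0, 0, 0], [0, 0, 0, 0, 0, 0], [0, 0, 0, 0, 0, 0]]

```text
clock: 21.7
tool_pos: [0.529, -0.0274, 0.0599]
orientation: [180.0, -0.0, -159.8]
force: [0.6, -0.6, -15.3]
opening: 0.0257
gripper_force: 30.0
```

Converted, 0.03 cm / 25 = 0.0012.

>>> send_rows:
  plan:
    - [[0, 0, 0.0012, 0, 0, 0], [0, 0, 0.0012, 0, 0, 0], [0, 0, 0.0012, 0, 0, 0], [0, 0, 0.0012, 0, 0, 0]]

```text
clock: 22.03
tool_pos: [0.5292, -0.0274, 0.0597]
orientation: [-180.0, 0.0, -159.8]
force: [0.2, -0.4, -13.0]
opening: 0.0252
gripper_force: 30.0
```

>>> send_rows:
  plan:
    - [[0, 0, 0, 0, 0, 0], [0, 0, 0, 0, 0, 0], [0, 0, 0, 0, 0, 0], [0, 0, 0, 0, 0, 0], [0, 0, 0, 0, 0, 0], [0, 0, 0, 0, 0, 0], [0, 0, 0, 0, 0, 0], [0, 0, 0, 0, 0, 0]]

```text
clock: 22.7
tool_pos: [0.5292, -0.0274, 0.0596]
orientation: [-180.0, 0.0, -159.8]
force: [0.2, -0.0, -12.3]
opening: 0.0254
gripper_force: 30.0
```

>>> send_rows:
  plan:
    - [[0, 0, 0, 0, 0, 0], [0, 0, 0, 0, 0, 0], [0, 0, 0, 0, 0, 0], [0, 0, 0, 0, 0, 0], [0, 0, 0, 0, 0, 0]]

```text
clock: 23.12
tool_pos: [0.5292, -0.0274, 0.0596]
orientation: [-180.0, 0.0, -159.8]
force: [-0.6, -0.5, -11.9]
opening: 0.0252
gripper_force: 30.0
```

About 12 N held for over a second. Lowering it home again.

Converted, 0.95 cm / 25 = 0.038, 0.9 cm / 25 = 0.036.

>>> send_rows:
  plan:
    - [[0, 0, 0.008, 0, 0, 0], [0, 0, 0.016, 0, 0, 0], [0, 0, 0.024, 0, 0, 0], [0, 0, 0.032, 0, 0, 0], [0, 0, 0.036, 0, 0, 0], [0, 0, 0.038, 0, 0, 0], [0, 0, 0.038, 0, 0, 0], [0, 0, 0.038, 0, 0, 0]]

```text
clock: 23.78
tool_pos: [0.5296, -0.0273, 0.0504]
orientation: [-180.0, 0.0, -159.8]
force: [1.0, -0.3, 1.4]
opening: 0.0254
gripper_force: 30.0
```

Just touching the seat. Opening gently, then retreating.

Converted, 0.03 cm / 25 = 0.0012.

>>> send_rows:
  plan:
    - [[0, 0, 0.0012, 0, 0, 0], [0, 0, 0.0012, 0, 0, 0], [0, 0, 0.0012, 0, 0, 0]]

```text
clock: 24.03
tool_pos: [0.5296, -0.0273, 0.0502]
orientation: [-180.0, 0.1, -159.8]
force: [0.7, -0.1, 2.7]
opening: 0.0255
gripper_force: 30.0
```

>>> send_rows:
  plan:
    - [[0, 0, 0, 0, 0, 0], [0, 0, 0, 0, 0, 0], [0, 0, 0, 0, 0, 0], [0, 0, 0, 0, 0, 0], [0, 0, 0, 0, 0, 0], [0, 0, 0, 0, 0, 0], [0, 0, 0, 0, 0, 0]]
  fingers: 0.7

```text
clock: 24.62
tool_pos: [0.529, -0.0275, 0.0497]
orientation: [180.0, -0.0, -159.8]
force: [0.1, -0.2, 0.2]
opening: 0.0604
gripper_force: 0.0
```

Converted, -10 cm / 25 = -0.4, -9 cm / 25 = -0.36.

>>> send_rows:
  plan:
    - [[0, 0, -0.02, 0, 0, 0], [0, 0, -0.06, 0, 0, 0], [0, 0, -0.12, 0, 0, 0], [0, 0, -0.2, 0, 0, 0], [0, 0, -0.28, 0, 0, 0], [0, 0, -0.36, 0, 0, 0], [0, 0, -0.4, 0, 0, 0], [0, 0, -0.4, 0, 0, 0]]

```text
clock: 25.28
tool_pos: [0.5309, -0.0271, 0.153]
orientation: [-180.0, 0.3, -159.8]
force: [0.0, 0.2, 0.0]
opening: 0.0615
gripper_force: 0.0
```

>>> send_rows:
  plan:
    - [[0.04, 0, -0.12, 0, 0, 0], [0.08, 0, -0.2, 0, 0, 0], [0.08, 0, -0.2, 0, 0, 0], [0.08, 0, -0.2, 0, 0, 0], [0.08, 0, -0.2, 0, 0, 0], [0.08, 0, -0.2, 0, 0, 0]]

```text
clock: 25.78
tool_pos: [0.5098, -0.0344, 0.1985]
orientation: [180.0, -0.1, -159.9]
force: [-0.3, 0.5, -0.1]
opening: 0.0612
gripper_force: 0.0
```

```bash
python3 - <<'E'
from h import *
s=snap("wrist");a=snap("scene");b=snap("side")
o=ctrl.get_obs();print(o['clock'],o['tool_pos'].round(4),o['force'].round(2),o['opening'])
im=np.zeros((600,800,3),np.uint8)
im[:300,:400]=cv2.resize(s['img'][100:310,140:420],(400,300))
im[:300,400:]=cv2.resize(a['img'][160:265,190:330],(400,300))
im[300:,:400]=cv2.resize(b['img'][160:265,230:370],(400,300))
cv2.imwrite('pics/k.png',im[:,:,::-1])
E
```

```text
25.9333 [ 0.5101 -0.0343  0.1988] [-0.28  0.43  0.57] 0.061405093569022975
```

View pics/k.png

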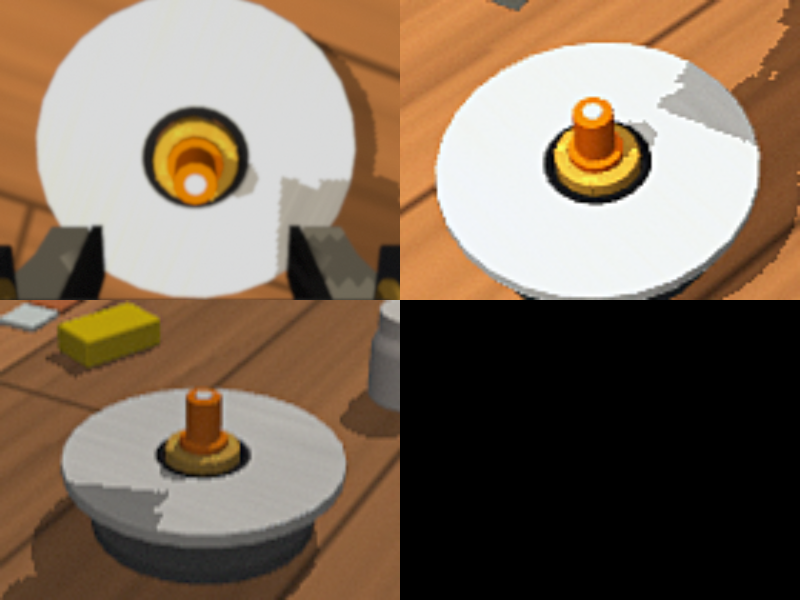

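All three views show the post upright, collar flat on the brass, with the gripper clear (scene post at (259,206)). Handing in.

```bash
python3 -c "
from plant import ctrl
print(ctrl.close_job())"
```

```text
the job is handed in; nothing more can be done
None
```

The post is in the brass socket with its collar flat on the seat. The catch held a steady pull of about 12 N for about a second (briefly up to 17 N while I set the force), I let go with the post fully home, and the job is handed in; no verdict was returned.

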